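# Load a vial rack past a sprung gate

## Robot

A 6-joint arm with a two-finger parallel gripper is mounted at the origin on the work surface. World frame = base frame: x ahead of the robot, y to its left, z up, the work surface at z = 0. Lengths are in m, angles in rad, forces in N, time in s.
With the tool pointing down it reaches from about 0.275 to 0.875 m from the base axis. Payload 12.5 kg.
Tool frame: the origin (TCP) lies at the very end of the fingers, on their centre line; the grasp point (between the pads) lies 19 mm behind it; x points along the fingers, y is the direction in which the jaws open and shut, and the axes are right-handed (so a half turn about x gives the same grasp; the last joint's range is limited). The gripper opens to 85 mm and grips with 20 to 120 N. Pads are 22 mm wide; open, the fingers measure 114 mm over their backs; the gripper's body (76 mm by 85 mm) begins 54 mm behind the grasp point. The pads swing forward as they close: fully open they stand 13 mm farther back than shut.
Start: joints at [1.1, 0.351, 1.652, -0, 1.139, -0.085], TCP at [0.207, 0.51, 0.231] pointing down, gripper open.
Joint ranges: [-2.75, 2.75], [-0.79, 2.1], [0.01, 2.65], [-1.57, 4.71], [0.07, 3.14], [-2.87, 2.87]. Speed limits (rad/s): [2.22, 2.22, 2.79, 3.14, 3.14, 3.14].

## Interface

Orientations are given as a 3x3 rotation matrix whose columns are the frame's x, y, z axes.
In Python, from bench import manip gives the robot as it stands. Calls block until the motion is done:
- manip.move_ptp(position, orientation): joint-space move of the TCP to a pose.
- manip.move_l(position, attitude=None, max_speed=0.15): straight line of the TCP; attitude=None keeps the orientation; max_speed is the mean speed in m/s.
- manip.move_j(angles): joint-space move.
- manip.set_gripper(opening, effort=None): opening from 0.0 (shut) to 1.0 (fully open); effort is the grip in N (None keeps the last); returns when the fingers have stopped.
- manip.dwell(seconds).
- manip.inverse_kinematics(position, orientation): joint angles nearest the present ones, or None.
- manip.grab_frame(name): name is "scene" or "top" or "wrist"; returns (picture, depth): 420x560x3 uint8, red, green, blue; 420x560 float32, m along the optical axis (not along the pixel's ray), 0 where there is no reading.
- manip.get_calibration(name): a dict with "camera_matrix" (3x3 intrinsics, pixels), "k1" (the pictures are not rectified: a ray, as slopes to the right and down, at radius r is drawn at 1 + k1 r^2 times it, then the intrinsics apply), "R" (3x3) and "t" (3): a world point X has camera coordinates R X + t. Camera axes: x right, y down, z forward; pixel columns grow to the right and rows downward; lengths in m; the calibration is good to about 2 mm. A picture is of the moment at which its call begins: read the wrist's pose just before it. get_calibration takes no time and is no camera call; for the wrist camera it gives the pose at the moment of the call.
A pose or a line that the arm cannot do raises manip.Unreachable and nothing moves.
- manip.sign_off(): hands the job in, once; it reports no verdict.
Trained networks look in the newest picture that a camera, given by its name, has taken for a name from the list of things; names that differ only in an ending like _2 or _b are one class to them, and where a whole thing is asked for, a point or a joint stands for the part that bears it (a point fixed in the world has none). Each returns a list of dicts, best first, with "confidence" (0 to 1); they miss things now and then, are a little off and sometimes report something else, mostly with a low value. They report only what shows in the picture. A call takes as long as a camera call.
- manip.look_for(camera, name): "at" ([x, y, z] in m, in world coordinates, good to about 4 mm: the middle of the surface that is visible of it).
Readings, each from a call of its own:
- manip.current_time(): time.
- manip.current_qpos(): joint angles.
- manip.current_joint_vel(): joint speeds.
- manip.current_joint_torque(): joint torques, N m.
- manip.current_ee_pos(): TCP position.
- manip.current_tcp_rot(): TCP orientation.
- manip.current_force(): force on the tool from outside, world axes, zero at the start.
- manip.current_ft_torque(): the same for the moment, N m.
- manip.current_grip_width(): opening from 0.0 (shut) to 1.0 (fully open).
Only numpy, scipy, OpenCV 4.12 (cv2) and the standard library are available. Lean on these libraries where they do the work, as an engineer would, in place of code of your own. Each camera call takes 0.05 s, during which the arm holds its last target. There are 200 camera calls.

## Task

Load the rack of vials: with one fingertip push the gate's hand rail outwards and hold the gate open, clear of the rack, while you push the rack along the lane past it until it is fully home against the end stop. Then let the gate spring shut behind it and move clear. Only push, never lift or carry anything; the gate must not press on the rack, and the other glassware and boxes on the bench are left alone.

Things in the scene. Friction and masses are not known exactly. Their poses are not given: they have to be found in the camera images.
- lane: Fixed aluminium channel on a plinth, 420 mm long. Origin: on the bench under its middle; y along the loading direction, x across to the gate's side, z up. Its floor is 30 above the bench, 50 wide between side walls 5 thick and only 6 tall. Open at the -y end (y = -210); at the +y end a grey end stop, 100 above the bench, its face at y = +190.
- rack: White rack with ten fixed black-capped vials, 46 mm wide, 110 long (lane y), about 0.3 kg, standing in the lane short of the gate. Origin: centre of its underside; axes as the lane's. Its flat full-width end walls are 62 tall; caps reach 74 above its underside. Fully home against the end stop its origin is at lane y = +135.
- gate (a joint): Opening angle of the sprung steel gate, rad: 0 shut, 0.8 at its stop. Frame hinged on an axis along lane y at lane x = +40 mm, 8 above the bench; its top tips outwards (lane +x) and it springs shut when let go. From about 0.3 rad its blade clears the rack's edge (by about 10 at 0.5 rad). Pushing the rail out takes 2 N at first, 5 N at 0.5 rad.
- rail_mid (a point): Point on the axis of the gate's hand rail, a rod 10 mm thick along the lane; the point is at lane y = -30, the rail runs from lane y = -165 to +105. Shut, its axis is at lane x = +35, 93 above the bench; at 0.5 rad at x = +76, 85 above. A fingertip 62 to 80 above the bench between lane and rail can push it out and slide along all its length.
- blade_tip (a point): Middle of the free end of the gate's blade, which stands across the edge of the channel (6 mm thick along the lane, 12 tall). Shut, it is at lane x = +15, lane y = +50, 48 above the bench, in the rack's way. At every opening angle the blade stays below 59 above the bench, so a fingertip higher than that passes over it.
- vial_a: Bystander, to be left alone: short glass vial with white cap, 22 diameter, 46 tall. Origin: centre of its underside.
- vial_b: Bystander, to be left alone: short glass vial with white cap, 22 diameter, 46 tall. Origin: centre of its underside.
- amber_jar: Bystander, to be left alone: squat amber glass jar, 48 diameter, 62 tall. Origin: centre of its underside.
- slide_box: Bystander, to be left alone: flat grey plastic slide box, 50 x 85 x 32 tall. Origin: centre of its underside.
- beaker: Bystander, to be left alone: open glass beaker, 68 diameter, 85 tall. Origin: centre of its underside.
- reagent: Bystander, to be left alone: white bottle with blue cap, 66 diameter, 150 tall. Origin: centre of its underside.
- tip_box: Bystander, to be left alone: clear plastic box, 80 x 115 x 55 tall. Origin: centre of its underside.

How it is judged:
On the way, in this order (a step that is already met when the one before it is completed fails the run):
1. the gate is held open by the fingers (beyond 0.35 rad) with the rack still in front of it (value of joint gate above 0.35 rad and contact force between the fingers and gate above 0.3 N and y of rack in the frame of lane below -0.006 m), for 0.1 s.
2. the whole rack has gone past the blade with the gate still held open by the fingers (y of rack in the frame of lane above 0.109 m and value of joint gate above 0.3 rad and contact force between the fingers and gate above 0.3 N), for 0.1 s.
At the end, for the whole second after the job is handed in: The rack stands flat in the lane, home against the end stop (gap under 7 mm) and at rest, and the gate has sprung shut behind it (under 0.06 rad) (y of rack in the frame of lane above 0.128 m and angle between rack's own z axis and vertical below 0.06 rad and height (world z) of rack below 0.034 m and angle between the y axis of rack and the y axis of lane, either way round below 0.1 rad and x of rack in the frame of lane between -0.006 and 0.006 m and value of joint gate below 0.06 rad and linear speed of rack below 0.01 m/s); the robot touches nothing.
It fails at once if the rack is lifted more than 10 mm off the lane floor (height (world z) of rack above 0.04 m).
It fails at once if the rack is tipped by more than 0.2 rad (angle between rack's own z axis and vertical above 0.2 rad).
It fails at once if the gate presses on the rack with more than 2 N (contact force between gate and rack above 2 N).
It fails at once if the gate is not held open (under 0.25 rad) while the rack passes it (y of rack in the frame of lane between -0.005 and 0.106 m and value of joint gate below 0.25 rad).
It fails at once if a bystander is shifted by more than 25 mm or lifted (distance of any of vial_a, vial_b, amber_jar, slide_box, beaker, reagent, tip_box from where it was at the start of the episode above 0.025 m).
It also fails if it takes over 38 s, if anything falls off the work surface, if the arm or the gripper's body presses on something with over 40 N, if the wrist force passes 120 N, or if a joint passes its speed limit or range.

## Working session

There is one attempt and no reset: what is moved stays moved. The work goes in short steps, each a Python script; the robot and the scene stay as the last script left them, time stands still between calls to the robot, and variables do not carry over. Pictures are saved under pics/ and viewed, about 8 in all and at most 12, crops included, and the job is handed in when it is done.

```bash
mkdir -p pics; ls; python3 - <<'E'
from bench import manip
import cv2,numpy as np
for c in ["scene","top"]:
    im,d=manip.grab_frame(c); cv2.imwrite(f"pics/{c}0.png",im[:,:,::-1]); np.save(f"pics/{c}d.npy",d)
    for n in ["lane","rack","gate","rail_mid","blade_tip","vial_a","amber_jar","slide_box","beaker","reagent","tip_box"]:
        print(c,n,[(np.round(r["at"],3).tolist(),round(r["confidence"],2)) for r in manip.look_for(c,n)[:3]])
    k=manip.get_calibration(c); print(k)
print(manip.current_time(),manip.current_tcp_rot().round(3).tolist() )
E
```

```text
pics
scene lane [([0.535, 0.06, 0.034], 0.63)]
scene rack [([0.512, 0.014, 0.087], 0.61)]
scene gate [([0.542, 0.014, 0.086], 0.93)]
scene rail_mid [([0.541, 0.011, 0.093], 0.58), ([0.667, 0.401, 0.052], 0.24)]
scene blade_tip [([0.543, 0.006, 0.092], 0.68)]
scene vial_a [([0.442, 0.152, 0.026], 0.61), ([0.396, -0.047, 0.027], 0.46)]
scene amber_jar [([0.708, 0.106, 0.044], 0.83)]
scene slide_box [([0.512, 0.014, 0.087], 0.45)]
scene beaker [([0.438, 0.389, 0.061], 0.55), ([0.44, -0.433, 0.08], 0.22)]
scene reagent [([0.443, -0.437, 0.077], 0.79)]
scene tip_box [([0.667, 0.399, 0.055], 0.98), ([0.541, 0.006, 0.092], 0.6)]
{'camera_matrix': array([[464.51963734,   0.        , 279.31166802],
       [  0.        , 464.51963734, 212.46005326],
       [  0.        ,   0.        ,   1.        ]]), 'k1': -0.13928076045692775, 'R': array([[ 0.37473348,  0.92698098,  0.01676537],
       [ 0.61175046, -0.23363235, -0.75576273],
       [-0.69666074,  0.29346582, -0.65463091]]), 't': array([-0.18901357, -0.26762974,  1.55454034])}
top lane [([0.518, 0.08, 0.027], 0.87), ([0.386, -0.043, 0.047], 
[... 398 characters left out ...]
8], 0.35), ([0.538, 0.011, 0.096], 0.32)]
top beaker [([0.428, 0.413, 0.044], 0.57), ([0.536, 0.014, 0.093], 0.42)]
top reagent [([0.422, -0.42, 0.1], 0.66)]
top tip_box [([0.645, 0.41, 0.054], 0.75), ([0.426, 0.412, 0.043], 0.21)]
{'camera_matrix': array([[512.00511255,   0.        , 273.69313993],
       [  0.        , 512.00511255, 209.67177822],
       [  0.        ,   0.        ,   1.        ]]), 'k1': -0.0810913282080871, 'R': array([[-0.01436943, -0.99988759,  0.0042807 ],
       [-0.9912826 ,  0.01368476, -0.13104022],
       [ 0.13096691, -0.00612636, -0.99136781]]), 't': array([0.00748896, 0.53434717, 1.18320096])}
1.2 [[-0.0, 0.376, 0.926], [0.0, 0.926, -0.376], [-1.0, 0.0, -0.0]]
```

View pics/top0.png

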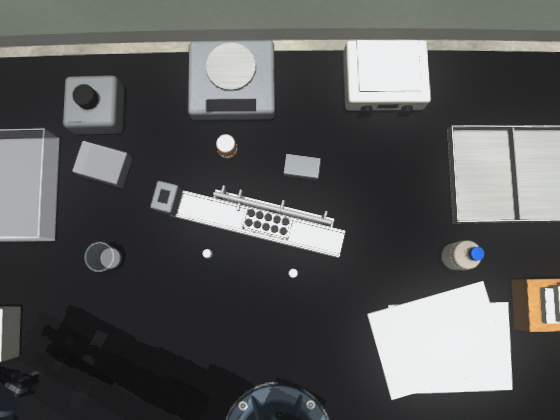

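View pics/scene0.png

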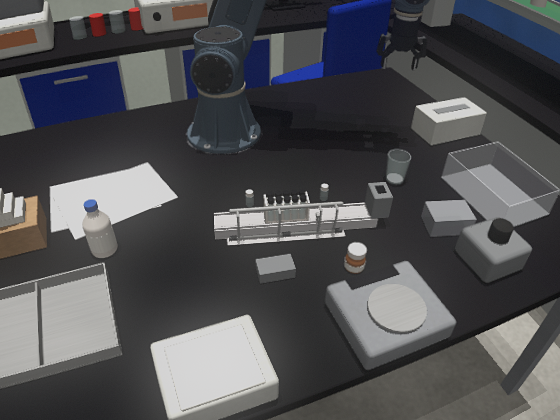

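The top view shows the lane running from the open end at (343,243) to the grey end stop at (165,196). The rack is at (267,222), and the rail is on the upper side from (215,193) to (332,220). Lane +y is therefore roughly world +y, and the gate is on the world +x side. Next I'll fit the lane frame from depth.

```bash
cat > h.py <<'E'
from bench import manip
import cv2,numpy as np
def cloud(c,d):
    k=manip.get_calibration(c);K=k["camera_matrix"]
    v,u=np.mgrid[:420,:560]; p=np.stack([u.ravel(),v.ravel()],1).astype(float)[:,None]
    n=cv2.undistortPoints(p,K,np.array([k["k1"],0,0,0,0]))[:,0]
    z=d.ravel(); X=np.c_[n*z[:,None],z]
    return ((X-k["t"])@k["R"]).reshape(420,560,3)
E
python3 - <<'E'
from h import *
for c in ["top","scene"]:
    P=cloud(c,np.load(f"pics/{c}d.npy")); d=np.load(f"pics/{c}d.npy")
    P=P.reshape(-1,3)[d.ravel()>0]
    ok=(P[:,0]>.38)&(P[:,0]<.62)&(P[:,1]>-.25)&(P[:,1]<.32); P=P[ok]
    L=P[(P[:,2]>.022)&(P[:,2]<.042)]
    L=L[(abs(L[:,0]-.505+ (L[:,1]-.06)*-.22)<.06)]
    r=cv2.minAreaRect(L[:,:2].astype(np.float32)); print(c,"lane rect",r, cv2.boxPoints(r).tolist())
    S=P[(P[:,2]>.09)&(P[:,2]<.11)&(P[:,1]>.2)]; print("stop",len(S), cv2.minAreaRect(S[:,:2].astype(np.float32)) if len(S)>4 else 0, S.mean(0) if len(S) else 0)
    bench=P[P[:,2]<.015];print("bench z",np.median(bench[:,2]),len(L))
    R=P[(P[:,2]>.075)&(P[:,2]<.115)&(P[:,1]<.2)]; 
    print("rail+rack pts",len(R)); np.save(f"pics/{c}_R.npy",R)
    np.save(f"pics/{c}_L.npy",L)
    # line fit per side
    (cx,cy,w,h)=cv2.fitLine(L[:,:2].astype(np.float32),cv2.DIST_HUBER,0,.01,.01).ravel()
    print("dir",cx,cy,"through",w,h)
E
```

```text
top lane rect ((0.5159573554992676, 0.05246482789516449), (0.44577157497406006, 0.0811363235116005), 75.15943145751953) [[0.4196546673774719, -0.15259525179862976], [0.49808448553085327, -0.17337672412395477], [0.6122600436210632, 0.25752490758895874], [0.5338302254676819, 0.27830636501312256]]
stop 632 ((0.5609946846961975, 0.24880816042423248), (0.05036095529794693, 0.0672498568892479), 77.0611801147461) [0.55959847 0.24803767 0.10047351]
bench z 0.0005982785557152747 3671
rail+rack pts 1607
dir 0.25686646 0.96644694 through 0.50229865 0.037831932
scene lane rect ((0.5204586982727051, 0.05391940474510193), (0.4464205205440521, 0.08448720723390579), 75.01110076904297) [[0.42192310094833374, -0.15077078342437744], [0.5035356879234314, -0.17262187600135803], [0.6189942955970764, 0.2586095929145813], [0.5373817086219788, 0.2804606854915619]]
stop 384 ((0.5624630451202393, 0.2497146874666214), (0.05125832557678223, 0.07006056606769562), 75.1956558227539) [0.56702163 0.24661406 0.09967411]
bench z 0.0005328416696882075 2563
rail+rack pts 1174
dir 0.25801778 0.96614015 through 0.52855456 0.076274045
```

```bash
python3 - <<'E'
from h import *
for c in ["top","scene"]:
    L=np.load(f"pics/{c}_L.npy");R=np.load(f"pics/{c}_R.npy")
    def proj(P,a): 
        ex=np.array([np.cos(a),-np.sin(a)]);ey=np.array([np.sin(a),np.cos(a)])
        q=P[:,:2]-[.515,.05]; return q@ex,q@ey
    best=[]
    for nm,P in (("lane",L),("rail",R)):
        sc=[]
        for a in np.arange(.19,.30,.005):
            x,y=proj(P,a);h,_=np.histogram(x,np.arange(-.08,.08,.003)); sc.append((np.sum(h.astype(float)**2)/1e3,round(a,3)))
        print(c,nm,sorted(sc)[::-1][:4])
    a=.235
    x,y=proj(L,a)
    print("lane x hist",np.histogram(x,np.arange(-.06,.061,.005))[0].tolist())
    print("lane y pct",np.percentile(y,[0,.5,1,99,99.5,100]).round(3), )
    x,y=proj(R,a)
    print("R x hist(-.06..)",np.histogram(x,np.arange(-.06,.061,.005))[0].tolist())
    m=x<.01; print("rack y",np.percentile(y[m],[0,1,5,95,99,100]).round(3),"x",np.percentile(x[m],[0,1,50,99]).round(3),"z",np.percentile(R[m,2],[5,50,95]).round(3))
    m=x>.02; print("rail y",np.percentile(y[m],[0,1,99,100]).round(3),np.median(x[m]),np.median(R[m,2]))
    cf=np.polyfit(y[m],x[m],1);print("rail slope",cf, "->a",a+cf[0])
E
```

```text
top lane [(np.float64(608.729), np.float64(0.255)), (np.float64(607.457), np.float64(0.26)), (np.float64(604.873), np.float64(0.265)), (np.float64(604.169), np.float64(0.25))]
top rail [(np.float64(141.077), np.float64(0.255)), (np.float64(140.471), np.float64(0.25)), (np.float64(140.237), np.float64(0.265)), (np.float64(139.757), np.float64(0.27))]
lane x hist [0, 0, 1, 121, 317, 359, 300, 253, 249, 248, 252, 252, 256, 244, 249, 244, 233, 90, 2, 0, 1, 0, 0, 0]
lane y pct [-0.22  -0.218 -0.217  0.18   0.181  0.226]
R x hist(-.06..) [0, 0, 0, 0, 0, 15, 124, 117, 111, 90, 92, 138, 113, 97, 70, 29, 170, 256, 110, 23, 25, 19, 8, 0]
rack y [-0.091 -0.09  -0.085  0.014  0.018  0.019] x [-0.031 -0.03  -0.011  0.009] z [0.08  0.096 0.107]
rail y [-0.18  -0.175  0.094  0.098] 0.027476965751594903 0.09720634517255644
rail slope [0.02827178 0.02993573] ->a 0.2632717838893252
scene lane [(np.float64(419.657), np.float64(0.26)), (np.float64(413.001), np.float64(0.255)), (np.float64(408.711), np.float64(0.265)), (np.float64(399.209), np.float64(0.25))]
scene rail [(np.float64(101.482), np.float64(0.25)), (np.float64(101.416), np.float64(0.26)), (np.float64(101.308), np.float64(0.255)), (np.float64(100.578), np.float64(0.265))]
lane x hist [0, 0, 0, 5, 76, 121, 172, 136, 135, 137, 144, 143, 147, 160, 142, 171, 432, 315, 89, 10, 23, 5, 0, 0]
lane y pct [-0.219 -0.216 -0.215  0.202  0.217  0.228]
R x hist(-.06..) [0, 0, 0, 0, 0, 1, 15, 34, 75, 86, 44, 34, 66, 136, 113, 10, 24, 193, 218, 37, 14, 37, 33, 4]
rack y [-0.089 -0.089 -0.085  0.014  0.019  0.021] x [-0.031 -0.028 -0.007  0.01 ] z [0.082 0.101 0.106]
rail y [-0.178 -0.174  0.096  0.101] 0.03120967764882953 0.09588176598733864
rail slope [0.02852516 0.03438702] ->a 0.26352515991832914
```

```bash
cat >> h.py <<'E'
a=.258
ex=np.array([np.cos(a),-np.sin(a),0]);ey=np.array([np.sin(a),np.cos(a),0]);O=np.array([.507,.043,0])
def W(x,y,z): return O+ex*x+ey*y+np.array([0,0,z])
def T(s):
    X=np.array([0,0,-1.]);Y=s*ex; return np.stack([X,Y,np.cross(X,Y)],1)
def st():
    q=manip.current_ee_pos()-O;f=manip.current_force()
    print("t %.2f lane xyz"%manip.current_time(),(np.array([q@ex,q@ey,q[2]])*1000).round(1),"F lane",np.array([f@ex,f@ey,f[2]]).round(2))
def snap(c,n,crop=None,s=1):
    im,d=manip.grab_frame(c)
    if crop: im=im[crop[1]:crop[3],crop[0]:crop[2]]
    cv2.imwrite(f"pics/{n}.png",cv2.resize(im,None,fx=s,fy=s,interpolation=cv2.INTER_CUBIC)[:,:,::-1]);return d
E
python3 - <<'E'
from h import *
for s in (1,-1): print(s,manip.inverse_kinematics(W(-.017,-.108,.18),T(s)))
s=min((1,-1),key=lambda s:abs(manip.inverse_kinematics(W(-.017,-.108,.18),T(s))[5]))
manip.set_gripper(.59,60)
manip.move_ptp(W(-.017,-.108,.18),T(s)); st(); print(s,manip.current_grip_width())
manip.move_l(W(-.017,-.108,.070)); st()
snap("scene","in",(200,150,400,260),4); snap("wrist","win")
E
```

```text
1 [-2.22520593e-01  2.66684661e-01  1.91325615e+00 -4.44089210e-16
  9.61651838e-01  3.54794071e-02]
-1 NoneTraceback (most recent call last):
  File "<stdin>", line 3, in <module>
  File "<stdin>", line 3, in <lambda>
TypeError: 'NoneType' object is not subscriptable
```

```bash
python3 - <<'E'
from h import *
manip.set_gripper(.59,60)
manip.move_ptp(W(-.017,-.108,.18),T(1)); st(); print(manip.current_grip_width())
manip.move_l(W(-.017,-.108,.070)); st()
snap("scene","in",(200,150,400,260),4); snap("wrist","win")
E
```

```text
t 3.88 lane xyz [ -17.  -107.4  180.1] F lane [0.06 0.62 0.12]
0.5911940559774376
t 4.76 lane xyz [ -16.5 -107.9   70.6] F lane [-0.39  0.13 -0.08]
```

View pics/in.png

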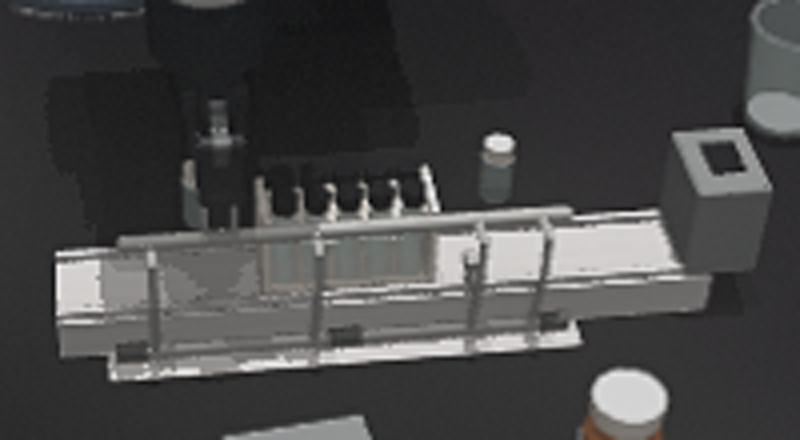

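View pics/win.png

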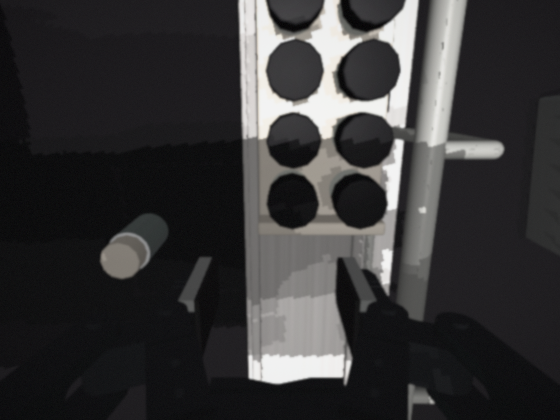

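The scene crop shows the fingers at about (215,220), behind the rack end at (262,200) and on the lane side of the rail. The wrist view shows the right finger tip (375,290) clear of the rail (415,290), and the rack's rear wall at row 228 ahead of the tips. Now I'll open the gate.

```bash
python3 - <<'E'
from h import *
for x in (.0,.015,.032):
    manip.move_l(W(x,-.108,.070),max_speed=.06); st()
d=snap("wrist","wopen"); dd=snap("top","topopen",(170,170,360,260),4)
P=cloud("top",dd).reshape(-1,3)-O; x=P@ex;y=P@ey;z=P[:,2]
m=(x>.045)&(x<.11)&(z>.075)&(z<.11)&(y>-.03)&(y<.1); print("rail x,z",np.median(x[m]),np.median(z[m]),m.sum())
print(manip.look_for("top","rail_mid")[:1],manip.current_grip_width())
E
```

```text
t 5.29 lane xyz [ 1.00e-01 -1.08e+02  7.00e+01] F lane [-2.45 -0.35  2.04]
t 5.69 lane xyz [  15.3 -108.    69.9] F lane [-3.1  -0.08  1.35]
t 6.12 lane xyz [  31.6 -108.    69.8] F lane [-4.17  0.4  -1.97]
rail x,z 0.0750346289443146 0.08924767925307511 278
[{'at': [0.5813, 0.0732, 0.0848], 'confidence': 0.87}] 0.5904019571360899
```

View pics/wopen.png

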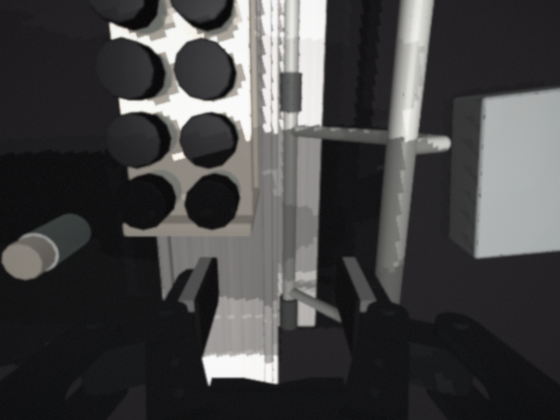

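The gate is open at about 0.49 rad: the rail measures x = 75, z = 85–89, and the reaction force is 4.2 N. In the wrist view the left finger tip (180–215, 265) sits behind the rack's rear wall (125–250, 228). Now I'll push the rack.

```bash
python3 - <<'E'
from h import *
for y in (-.085,-.05,0,.045,.055): manip.move_l(W(.032,y,.070),max_speed=.05); st()
d=snap("top","mid",(150,170,350,260),4); snap("wrist","wmid")
P=cloud("top",d).reshape(-1,3)-O; x=P@ex;y=P@ey;z=P[:,2]
m=(x>.05)&(x<.11)&(z>.075)&(z<.11)&(y>-.15)&(y<.0); print("rail x,z",np.median(x[m]),np.median(z[m]),m.sum())
m=(abs(x)<.02)&(z>.095)&(z<.11)&(y>-.1)&(y<.185);print("caps y",np.percentile(y[m],[1,99]))
E
```

```text
t 6.88 lane xyz [ 32.2 -84.8  70.2] F lane [-3.85  2.    1.23]
t 7.73 lane xyz [ 32.  -50.1  70. ] F lane [-3.75 -0.57  1.34]
t 8.88 lane xyz [31.9 -0.2 70. ] F lane [-4.67 -3.2   1.64]
t 9.93 lane xyz [31.9 45.  69.9] F lane [-4.15 -1.48  1.12]
t 10.28 lane xyz [32.  55.3 69.9] F lane [-4.02  2.05 -0.27]
rail x,z 0.07511850939607731 0.08906420940550043 305
caps y [0.16207842 0.1756397 ]
```

View pics/mid.png

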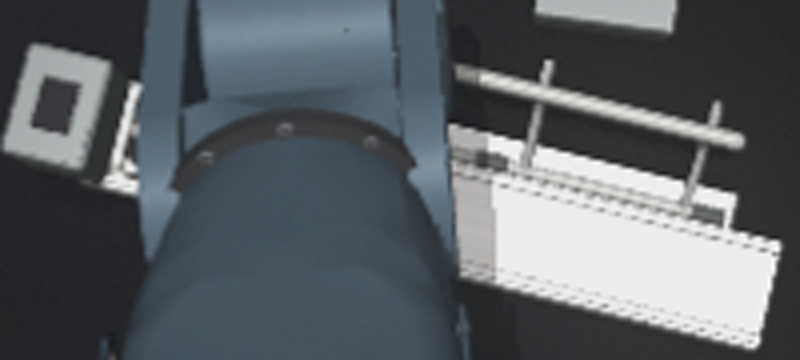

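View pics/wmid.png

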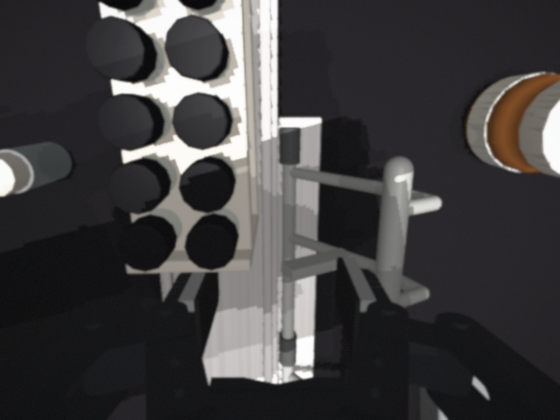

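The top view shows the rack near the stop at (130,160), still short of it. The wrist view shows the rack clear of the blade, the finger touching its rear wall (row 268), and the rail held at (390,250). I'll creep forward until the stop pushes back.

```bash
python3 - <<'E'
from h import *
y=.055
while y<.078:
    y+=.0015; manip.move_l(W(.032,y,.070),max_speed=.03); manip.dwell(.1); st()
    if manip.current_force()@ey<-9: break
manip.dwell(.2); st(); snap("wrist","whome")
d=snap("scene","schome",(200,130,420,260),3.5)
P=cloud("scene",d).reshape(-1,3)-O; x=P@ex;yy=P@ey;z=P[:,2]
m=(abs(x)<.02)&(z>.08)&(z<.11)&(yy>.05)&(yy<.187);print("rack top y",np.percentile(yy[m],[1,99]),m.sum())
E
```

```text
t 10.73 lane xyz [31.9 56.3 69.9] F lane [-4.2  -2.2   0.13]
t 11.08 lane xyz [32.  57.8 69.9] F lane [-3.36 -2.4  -0.04]
t 11.43 lane xyz [31.9 59.3 69.9] F lane [-4.69 -2.98  0.4 ]
t 11.78 lane xyz [31.9 60.7 69.9] F lane [-3.3  -3.02 -0.09]
t 12.13 lane xyz [31.9 62.3 69.9] F lane [-5.1  -4.06 -0.55]
t 12.48 lane xyz [32.  63.8 69.9] F lane [-4.12 -3.74 -0.73]
t 12.83 lane xyz [32.  65.4 69.9] F lane [-3.57 -4.02  0.54]
t 13.18 lane xyz [31.9 66.9 69.9] F lane [-3.4  -2.62 -0.62]
t 13.53 lane xyz [31.8 67.7 69.9] F lane [-4.62 -8.89  1.39]
t 13.88 lane xyz [31.4 67.9 69.9] F lane [ -6.29 -18.92   4.92]
t 14.08 lane xyz [31.4 67.9 69.9] F lane [ -6.12 -18.16   5.09]
rack top y [0.0594567  0.18602943] 497
```

View pics/schome.png

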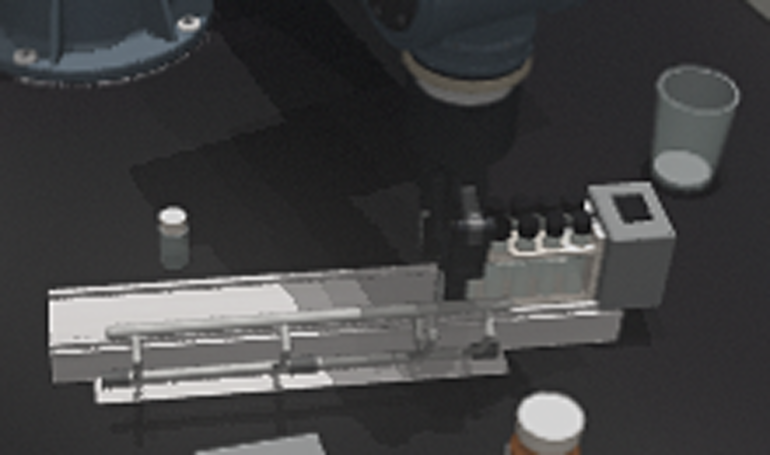

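The rack is home: the force rose sharply at finger y = 68 (69 expected), and the picture shows the rack against the stop at (597,230). Next I'll release the push, let the gate close gently and lift clear.

```bash
python3 - <<'E'
from h import *
manip.move_l(W(.032,.058,.070),max_speed=.04)
manip.move_l(W(-.018,.058,.070),max_speed=.06); manip.dwell(.2); st()
manip.move_l(W(-.018,.058,.22)); manip.move_l(W(-.15,-.1,.25),max_speed=.25); manip.dwell(.3); st()
ds=snap("scene","endsc",(200,130,420,260),3.5); dt=snap("top","endtop",(140,160,360,270),3.5)
for c,d in(("scene",ds),("top",dt)):
    P=cloud(c,d).reshape(-1,3)-O; x=P@ex;y=P@ey;z=P[:,2]
    m=(x>.02)&(x<.11)&(z>.08)&(z<.11)&(y>-.16)&(y<.05); print(c,"rail x,z",np.median(x[m]),np.median(z[m]))
    m=(abs(x)<.018)&(z>.08)&(z<.115)&(y>.05)&(y<.188);print("rack y",np.percentile(y[m],[1,99]),m.sum())
E
```

```text
t 15.82 lane xyz [-17.8  58.   69.9] F lane [-0.41 -0.18 -0.14]
t 18.25 lane xyz [-149.8  -99.7  249.8] F lane [ 0.41 -0.27  0.16]
scene rail x,z 0.037789792567664654 0.09591726244753915
rack y [0.0806289  0.18673457] 583
top rail x,z 0.03401944586458499 0.09729993246956273
rack y [0.07892831 0.1868817 ] 718
```

View pics/endsc.png

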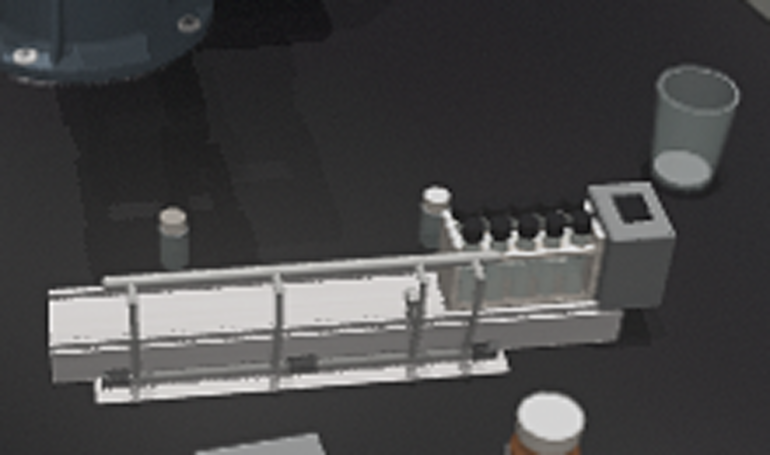

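View pics/endtop.png

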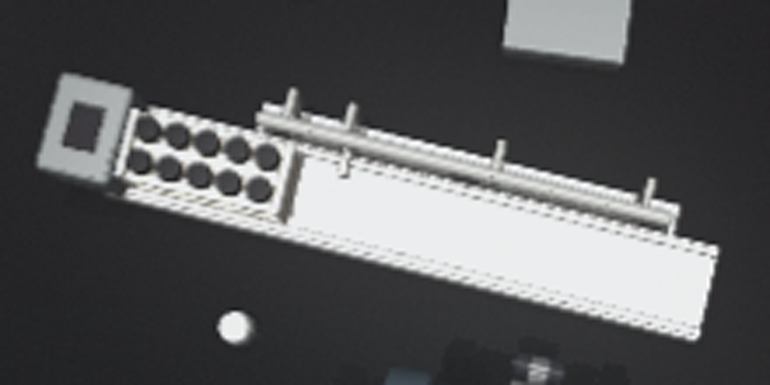

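The rack is home against the stop at (128,150) in the top view. The gate is shut with its blade behind the rack at (345,165), and the bystanders in view stand upright where they were.

```bash
python3 -c "
from bench import manip
manip.sign_off()"
```

```text
the job is handed in; nothing more can be done
```

The rack is home against the end stop, the gate has sprung shut behind it, and the job was handed in at about 18 s of the 38 s allowed. `sign_off` gives no verdict, so what follows rests on my own checks.

**What I did:** I set the gripper about 50 mm open. One fingertip pushed the rail out to about 0.49 rad and slid along it. The other finger pushed the rack's rear wall until the end stop pushed back. I then backed off, let the gate close against the finger, and lifted clear.

**Last checks:**
- **Rack:** it spans lane y of about 79 to 187 mm, against 80 to 190 expected when home, and the camera views show no visible gap at the stop. The push force rose sharply to about 18 N at the expected position.
- **Gate:** the rail reads lane x of 34 mm (top camera) and 38 mm (scene camera), against 35 mm when shut. The two cameras differ by 4 mm, which is within their error.
- **Robot:** it is clear of everything, with the force reading near zero.
- **Bystanders:** those in view look unmoved. I judged this by eye and did not measure them again.

The gate-to-rack force and the exact gate angle during the pass can't be read directly. With the gate held open, the rail measured x of 75 mm before the push and again when the rack was nearly home.

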